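Set lens tweezers to the gauge gap and hold

TASK

Before a lens is handled, check the sprung tweezers on the round gauge: lift them off their rest and squeeze their ribbed grip plates until the tips are as far apart as the two lines on the round gauge plate (16 mm; not the square plate), never pinching the tips together on the way. Hold the tips a centimetre or two above the round plate, without touching it, one tip over each line, steady for at least two seconds, and finish there: the program ends with the tweezers still held in the air at that gap, nothing put down or let go. Leave everything else where it is.

Things in the scene. Friction and masses are not known exactly. Their poses are not given: they have to be found in the camera images.
- tweezers_grip (a point): Point midway between the two ribbed grip plates of the steel sprung tweezers, at mid-height. x along the tweezers to the tips, y across, z up. Plates upright, 40 mm long (x), 22 mm high; over their outer faces 49 mm when open, 30 mm at the marked 16 mm gap, where they are parallel and the tips symmetric to the middle line. Tips 70 mm ahead of this point, bow end 120 mm behind.
- tweezers: The tweezers (200 mm long, legs 10 mm high, about 80 g), lying level on their rest, free to lift. Origin 20 mm behind the grip point, level with the legs' underside. Its axes stay with the unhinged leg, so a squeeze turns them by half the joint value. Squeezing at the plates takes 4 N to start, 9 N at the 16 mm gap, 11 N to pinch shut; 1 mm at the plates is 1.6 mm at the tips.
- tweezers_leg (a joint): How far the tweezers are squeezed, rad: 0 = sprung open (tip gap 46 mm), grows as they close. Tip gap in mm is about 46 - 190 x value, so 0.158 is the 16 mm gap; 0.235 is the end stop, tips nearly touching. The width over the plates at the grip point falls by 0.12 m per rad. A spring opens them as soon as the squeeze slackens.
- tip_fixed (a point): Inner face of the tip of the leg on the -y side (the unhinged one), 2 mm behind its very end, at half its height of 6 mm (3 mm above its underside).
- tip_sprung (a point): The same point on the tip of the hinged leg, +y side. The distance between the two tip points is the tip gap.
- tweezers_bow (a point): The bow (hinge) end of the tweezers, on the hinge axis, at half height: a round end 18 mm across, 10 mm high.
- rest: Black tool rest, fixed: base plate 170 x 64 mm, 8 mm high, with two cross bars (78 mm wide, 35 mm high, 12 mm thick, 4 mm lips on top at their ends) 70 mm behind and 62 mm ahead of its origin, which is under its centre; x points towards the tips. 120 mm free between the bars for fingers, 21 mm free below the grip plates.
- gauge_round_top (a point): Centre of the top face of the ROUND gauge plate (aluminium, 64 mm across, top 55 mm above the bench, on a steel pedestal, fixed). Two black lines, 44 mm long, run on it parallel to this frame's x axis, 16 mm apart, 8 mm either side of the centre along y. z up.
- gauge_round: The round gauge with its pedestal; origin on the bench under the plate's centre.
- gauge_square: The SQUARE gauge plate (58 x 58 mm, aluminium, top 55 mm above the bench), fixed; its lines are 28 mm apart. Not used. The two gauges stand in either order. Origin on the bench under the plate's centre.
- driver: Bystander: black-handled screwdriver, 170 mm long, lying beyond the rest. Leave it alone.
- retaining_ring: Bystander: flat black ring, 30 mm across, 6 mm high. Leave it alone.
- post_stub: Bystander: upright steel post stub, 20 mm across, 30 mm high, between the two gauges. Leave it alone.
- screw_jar: Bystander: small pale jar with a white cap, 40 mm across, 50 mm high. Leave it alone.
- filter_box: Bystander: flat grey box 50 x 50 x 20 mm. Leave it alone.
- mirror_blank: Bystander: glass disc 25 mm across, 8 mm thick. Leave it alone.
- fork_clamp: Bystander: dark steel fork-shaped clamp, 75 x 30 mm, 10 mm high. Leave it alone.
Things that resemble listed ones, but are neither listed nor needed, are in the scene too. What is shaped like the gauge_square but green or red is not meant.

How it is judged:
By the outcome, as a careful person would: the job done as asked, in the order asked, and still so for the second after the job is handed in, while the arm keeps its last pose, push and grip.
It also fails if it takes over 50 s, if anything falls off the work surface, if the arm or the gripper's body presses on something with over 40 N, if the wrist force passes 120 N, or if a joint passes its speed limit or range.

ROBOT

A 6-joint arm with a two-finger parallel gripper is mounted at the origin on the work surface. World frame = base frame: x ahead of the robot, y to its left, z up, the work surface at z = 0. Lengths are in m, angles in rad, forces in N, time in s.
With the tool pointing down it reaches from about 0.225 to 0.875 m from the base axis. Payload 3.4 kg.
Tool frame: the origin (TCP) lies between the finger pads; the fingertips stand 14 mm ahead of it and the grasp point (between the pads) lies 5 mm behind it; z points along the fingers, y is the direction in which the jaws open and shut (so a half turn about z gives the same grasp; the last joint's range is limited). The gripper opens to 85 mm and grips with 20 to 120 N. Pads are 22 mm wide; open, the fingers measure 114 mm over their backs; the gripper's body (76 mm by 85 mm) begins 54 mm behind the grasp point. The pads swing forward as they close: fully open they stand 13 mm farther back than shut.
Start: joints at [1.111, 0.276, 1.505, -0, 1.361, -0.121], TCP at [0.191, 0.542, 0.245] pointing down, gripper open.
Joint ranges: [-2.89, 2.89], [-0.75, 2.08], [0.22, 2.7], [-1.18, 4.32], [0.11, 2.71], [-2.7, 2.7]. Speed limits (rad/s): [2.57, 2.57, 3.14, 3.14, 3.14, 3.14].

INTERFACE

Orientations are given as a unit quaternion [w, x, y, z].
In Python, from rig import manip, get_image, job gives the robot as it stands. The module is installed in compiled form; this text tells all that it offers.
- The arm moves only by the tool step_arm, never from a script. Its argument "moves" is one flat list of numbers, 5 for each row, row after row: the shift along the tool's x, y, z as a fraction of full scale, then the turn about the tool's z as a fraction of full scale, then the gripper's target within -1 to 1 (shut at 1, half-way at 0, fully open at -1). In form: [dx, dy, dz, twist, hand, dx, dy, dz, twist, hand, ...]. A call has 1 to 5 rows; each row is the pose to reach, as a shift and turn from the pose commanded when the call began, along the tool's axes at that moment, turning the shorter way round; what a row does not reach only later rows make up. Full scale, the value 1, is 500 mm for a shift and pi rad for a turn. A row lasts 1/10 s, in which the tool goes at most 50 mm and 8.59 degrees, less where a joint would pass 70% of its speed; a pose out of reach is approached as far as the arm can. A call with a number of a shift or a turn outside -1 to 1 is refused whole. A call with a gripper value outside its range is refused whole. The fingers move at their own pace and stop on an object; "force" is the grip in N (left out, the last holds). Time passes only in rows, so rows that repeat a pose let the fingers close. It gives the time, the measured TCP pose, the force and the opening at its end, in the units of the state.
- manip.get_state(): the state, without advancing time (a new reading comes with each control period).
- get_image(name): name is "side" or "top" or "wrist"; returns a dict with "frame" (384x512x3 uint8, blue, green, red), "fx", "fy", "cx", "cy" (pixels), "k1" (the pictures are not rectified: a ray, as slopes to the right and down, at radius r is drawn at 1 + k1 r^2 times it, then the intrinsics apply), "rvec" (rotation vector, rad) and "tvec" (3), from world to camera coordinates, as OpenCV has them; the wrist camera has in their place "T_tool_cam" (4x4, takes a point from camera to tool coordinates, whose origin is the TCP and whose axes are the flange's). Camera axes: x right, y down, z forward; pixel columns grow to the right and rows downward; lengths in m; the calibration is good to about 2 mm. A picture is of the moment at which its call begins: read the wrist's pose just before it. There is no depth.
- job.sign_off(): hands the job in, once; it reports no verdict.
The state is a dict: "clock": time; "qpos": joint angles; "qd": joint speeds; "effort": joint torques, N m; "position": TCP position; "ee_rot": TCP orientation; "contact_force": force on the tool from outside, world axes, zero at the start; "moment": the same for the moment, N m; "width": finger opening in m.
Only numpy, scipy, OpenCV 4.12 (cv2) and the standard library are available. Lean on these libraries where they do the work, as an engineer would, in place of code of your own. Each camera call takes 0.05 s, during which the arm holds its last target. There are 200 camera calls.

## Working session

There is one attempt and no reset: what is moved stays moved. The work goes in short steps, Python scripts to look and compute and a tool call to move; the robot and the scene stay as the last step left them, time stands still between calls to the robot, and variables do not carry over. Pictures are saved under pics/ and viewed, about 8 in all and at most 12, crops included, and the job is handed in when it is done.

Besides the shell and the picture viewer there is one more tool, called after "Call:" by a JSON object that holds its "name" and its "arguments". step_arm: Moves the arm, as the interface text tells. Its arguments: {"type":"object","properties":{"moves":{"type":"array","items":{"type":"number","minimum":-1,"maximum":1}},"force":{"type":"number"}},"required":["moves"]}

```bash
mkdir -p pics; cat > h.py <<'E'
import numpy as np, cv2
from rig import manip, get_image, job
from scipy.spatial.transform import Rotation as R
def Rq(q): return R.from_quat([q[1],q[2],q[3],q[0]])
def shot(name,fn):
    s=manip.get_state(); im=get_image(name)
    cv2.imwrite('pics/'+fn+'.png',im['frame'])
    K=np.array([[im['fx'],0,im['cx']],[0,im['fy'],im['cy']],[0,0,1.]])
    if 'rvec' in im and im.get('rvec') is not None:
        Rm=cv2.Rodrigues(np.array(im['rvec'],float))[0]; t=np.array(im['tvec'],float).ravel()
        Rc=Rm.T; o=-Rm.T@t
    else:
        T=np.array(im['T_tool_cam']); Rt=Rq(s['ee_rot']).as_matrix()
        Rc=Rt@T[:3,:3]; o=np.array(s['position'])+Rt@T[:3,3]
    np.savez('pics/'+fn+'.npz',K=K,k1=im['k1'],Rc=Rc,o=o)
    return im['frame']
def ray(fn,px):
    c=np.load('pics/'+fn+'.npz'); px=np.atleast_2d(np.array(px,float))
    K=c['K']; d=(px-[K[0,2],K[1,2]])/[K[0,0],K[1,1]]
    u=d.copy()
    for _ in range(20): u=d/(1+float(c['k1'])*(u**2).sum(1,keepdims=True))
    v=np.c_[u,np.ones(len(u))]@c['Rc'].T
    return c['o'],v
def plane(fn,px,z):
    o,v=ray(fn,px); return o+v*((z-o[2])/v[:,2])[:,None]
def proj(fn,P):
    c=np.load('pics/'+fn+'.npz'); p=(np.atleast_2d(P)-c['o'])@c['Rc']; u=p[:,:2]/p[:,2:]
    u=u*(1+float(c['k1'])*(u**2).sum(1,keepdims=True)); K=c['K']
    return u*[K[0,0],K[1,1]]+[K[0,2],K[1,2]]
E
python3 - <<'E'
from h import *
a=shot('top','t0'); shot('side','s0'); shot('wrist','w0')
cv2.imwrite('pics/t0b.png',cv2.resize(a,(800,600),interpolation=cv2.INTER_CUBIC))
b=np.vstack([cv2.imread('pics/s0.png'),cv2.imread('pics/w0.png')]); cv2.imwrite('pics/sw0.png',cv2.resize(b,(400,600)))
s=manip.get_state(); print({k:np.round(v,4) for k,v in s.items()})
E
```

```text
{'clock': np.float64(0.15), 'qpos': array([ 1.111 ,  0.2765,  1.5058,  0.    ,  1.3607, -0.121 ]), 'qd': array([-0.0025, -0.0016, -0.0042, -0.0013,  0.0006, -0.0002]), 'effort': array([ 1.50000e-03, -4.17143e+01, -2.46033e+01,  3.00000e-04,
        7.60000e-03, -0.00000e+00]), 'position': array([0.1909, 0.542 , 0.2446]), 'ee_rot': array([-2.000e-04,  1.686e-01,  9.857e-01, -7.000e-04]), 'contact_force': array([ 0.2822, -0.6438,  0.0652]), 'moment': array([ 0.0121, -0.0264, -0.0008]), 'width': np.float64(0.0853)}
```

View pics/t0b.png

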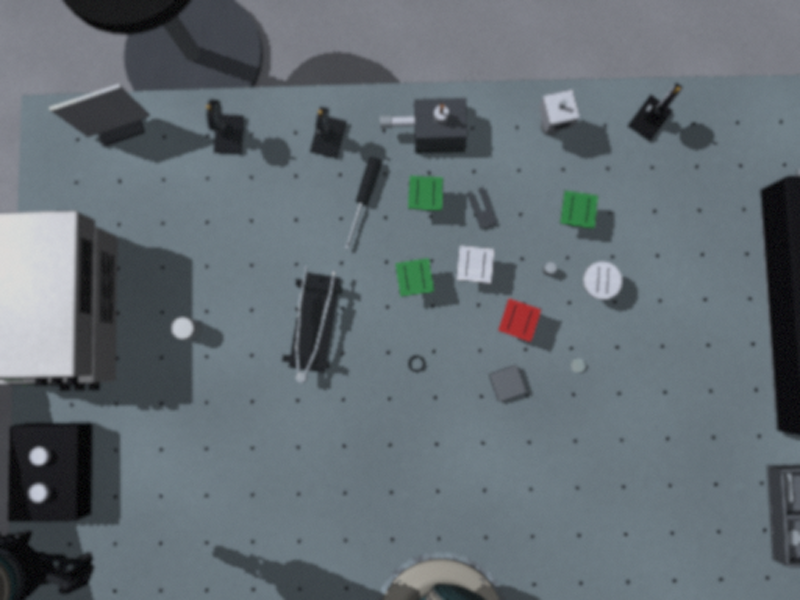

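View pics/sw0.png

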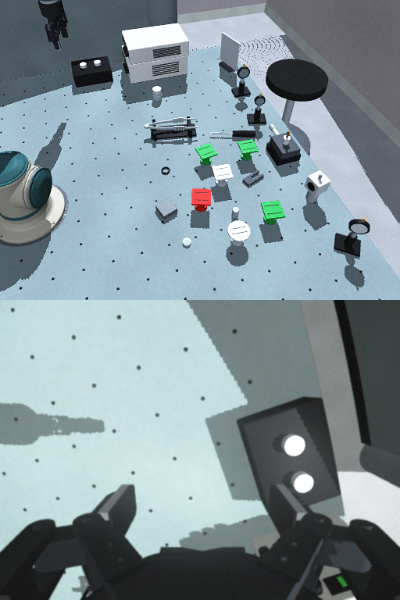

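The top view (800x600 scale) shows the tweezers on the rest at about (315,325), bow at (300,377) and tips up at (303,272)/(333,275). The candidates with lines are:
- a white disc at (602,280)
- a white square at (476,264)
- three green squares at (426,194), (415,278) and (580,210)
- a red square at (520,320)

Only the disc is round, so it is the round gauge. The pale round things at (182,328) and (578,365) have no lines. I'll confirm it from near with the wrist camera.

```bash
python3 - <<'E'
from h import *
k=512/800
print('tw bow,tipL,tipR',plane('t0',np.array([[300,377],[303,272],[333,275],[318,290]])*k,.04).round(3))
print('gauge',plane('t0',np.array([[602,280]])*k,.055).round(3))
c=np.load('pics/w0.npz'); print(get_image('wrist')['T_tool_cam'].round(4) if hasattr(get_image('wrist')['T_tool_cam'],'round') else get_image('wrist')['T_tool_cam'], c['K'], c['k1'])
s=manip.get_state(); print(Rq(s['ee_rot']).as_matrix().round(3))
a=cv2.imread('pics/t0.png')
A=cv2.resize(a[160:256,170:234],(400,600),interpolation=cv2.INTER_CUBIC); B=cv2.resize(a[130:226,345:409],(400,600),interpolation=cv2.INTER_CUBIC)
cv2.imwrite('pics/crop.png',np.hstack([A,B]))
E
```

```text
tw bow,tipL,tipR [[0.419 0.226 0.04 ]
 [0.599 0.22  0.04 ]
 [0.592 0.168 0.04 ]
 [0.567 0.194 0.04 ]]
gauge [[ 0.572 -0.288  0.055]]
[[-3.000e-04 -9.655e-01 -2.602e-01  6.400e-02]
 [ 1.000e+00 -0.000e+00 -1.100e-03  2.000e-04]
 [ 1.000e-03 -2.602e-01  9.655e-01 -1.283e-01]
 [ 0.000e+00  0.000e+00  0.000e+00  1.000e+00]] [[287.22685661   0.         258.76672192]
 [  0.         287.22685661 193.14246484]
 [  0.           0.           1.        ]] -0.07179750236088926
[[-0.943  0.332 -0.   ]
 [ 0.332  0.943 -0.001]
 [ 0.    -0.001 -1.   ]]
```

View pics/crop.png

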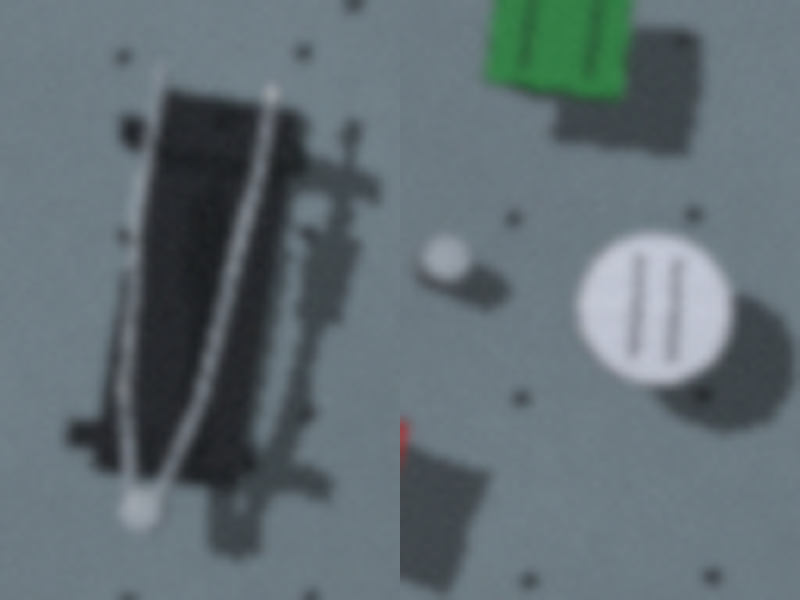

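The crop shows the tweezers on the rest: bow at (140,510), tips at (163,70) and (271,92). On the right is the round plate with its close line pair, centred at (655,308). It is the only round lined plate, so it is the one meant. I'll turn the tool half round so the wrist camera sees the tips.

Call:
{"name": "step_arm", "arguments": {"moves": [-0.44,-0.2,0,0.23,-1,-0.44,-0.2,0,0.23,-1,-0.44,-0.2,0,0.23,-1,-0.44,-0.2,0,0.23,-1,-0.44,-0.2,0,0.23,-1]}}

```text
clock: 0.75
position: [0.3668, 0.373, 0.2453]
ee_rot: [0.0, 0.509, 0.861, 0.0]
contact_force: [0.4, 0.5, 0.3]
width: 0.0856
```

```bash
cat >> h.py <<'E'
def to(xyz,psi,s=None):
    "print the fractions to move to TCP xyz with tool x at yaw psi (deg)"
    s=s or manip.get_state(); Rt=Rq(s['ee_rot']).as_matrix()
    d=Rt.T@(np.array(xyz)-s['position'])/.5
    p=np.degrees(np.arctan2(Rt[1,0],Rt[0,0])); w=(p-psi+180)%360-180
    print('pos',np.round(s['position'],4),'psi',p.round(2),'tilt',Rt[:,2].round(4),'w',round(float(s['width']),4),'t',s['clock'],'q',np.round(s['qpos'],2),'F',np.round(s['contact_force'],1),'\nfrac',d.round(4),'twist',(w/180).round(4))
E
python3 -c "
from h import *
to([.537,.205,.245],-10)"
```

```text
pos [0.3668 0.373  0.2453] psi 118.84 tilt [ 6.e-04 -2.e-04 -1.e+00] w 0.0856 t 0.75 q [ 0.66  0.2   1.61 -0.    1.33  0.16] F [0.4 0.5 0.3] 
frac [-0.4585  0.1361  0.001 ] twist 0.7158
```

Call:
{"name": "step_arm", "arguments": {"moves": [-0.46,0.135,0,0.235,-1,-0.46,0.135,0,0.235,-1,-0.46,0.135,0,0.235,-1,-0.46,0.135,0,0.235,-1,-0.46,0.135,0,0.235,-1]}}

```text
clock: 1.25
position: [0.5383, 0.2047, 0.2452]
ee_rot: [0.0, 0.785, 0.619, 0.0]
contact_force: [-0.0, -0.7, -0.2]
width: 0.0856
```

Call:
{"name": "step_arm", "arguments": {"moves": [0,0,0,0.235,-1,0,0,0,0.235,-1,0,0,0,0.235,-1,0,0,0,0.235,-1,0,0,0,0.235,-1]}}

```text
clock: 1.75
position: [0.5364, 0.2069, 0.2451]
ee_rot: [-0.0, 0.956, 0.294, -0.0]
contact_force: [-0.8, -0.1, -0.2]
width: 0.085
```

Call:
{"name": "step_arm", "arguments": {"moves": [0,0,0,0.235,-1,0,0,0,0.235,-1,0,0,0,0.235,-1,0,0,0,0.235,-1,0,0,0,0.235,-1]}}

```text
clock: 2.25
position: [0.5364, 0.207, 0.2452]
ee_rot: [0.0, 0.998, -0.07, -0.0]
contact_force: [-0.2, -0.3, 0.7]
width: 0.0853
```

```bash
python3 -c "
from h import *
to([.537,.205,.245],-10)
a=shot('wrist','w1'); cv2.imwrite('pics/w1b.png',cv2.resize(a,(800,600)))"
```

```text
pos [0.5364 0.207  0.2452] psi -8.05 tilt [-3.e-04  0.e+00 -1.e+00] w 0.0853 t 2.25 q [0.25 0.28 1.51 0.   1.36 1.96] F [-0.2 -0.3  0.7] 
frac [0.0018 0.0038 0.0003] twist 0.0108
```

View pics/w1b.png

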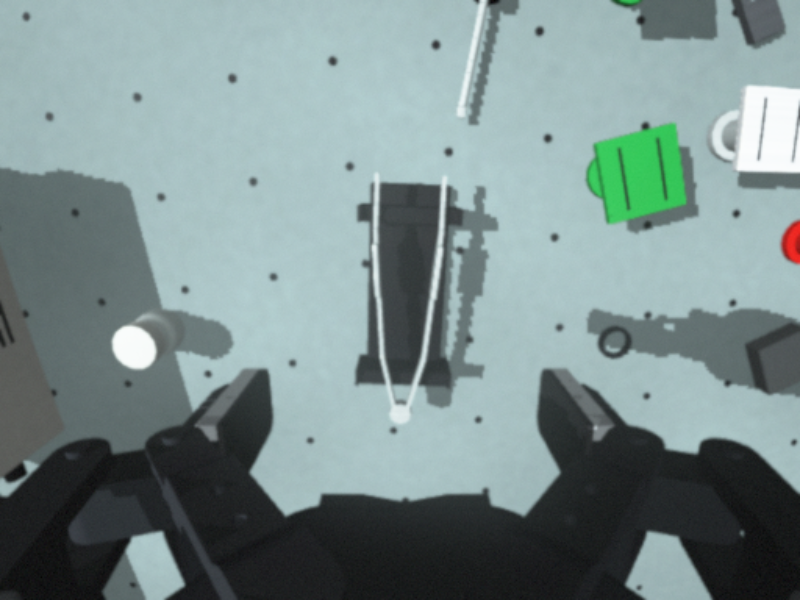

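The wrist view shows the tweezers with bow at (400,413), tips at (377,178) and (444,180), and legs nearly vertical. I'll measure them with a mask.

```bash
python3 - <<'E'
from h import *
a=cv2.imread('pics/w1.png'); k=.64
roi=np.zeros(a.shape[:2],np.uint8); roi[108:275,228:300]=1
m=((a.min(2)>205)*roi).astype(np.uint8)
n,l,st,_=cv2.connectedComponentsWithStats(m); i=1+np.argmax(st[1:,4]); print(st[1:].tolist()); m=(l==i)
for r in (114,116,118,120,125,260,262,264,266,268,270):
    x=np.where(m[r])[0]; print(r,x.min() if len(x) else None,x.max() if len(x) else None, end=' | ')
px=np.array([[400,413],[377,178],[444,180]])*k
P=plane('w1',px,.041); print('\n',P.round(4))
ax=P[1:].mean(0)-P[0]; print('yaw',np.degrees(np.arctan2(ax[1],ax[0])),np.linalg.norm(ax),'gap',np.linalg.norm(P[1]-P[2]))
u=ax/np.linalg.norm(ax); print('grip',P[0]+.12*u, P[1:].mean(0)-.072*u)
E
```

```text
[[240, 111, 3, 35, 48], [281, 113, 5, 43, 79], [240, 147, 1, 8, 8], [238, 157, 4, 32, 58], [276, 158, 7, 33, 81], [242, 192, 1, 2, 2], [248, 192, 29, 79, 232], [243, 198, 1, 13, 13], [244, 217, 1, 13, 13], [245, 232, 1, 1, 1], [247, 240, 1, 1, 1]]
114 None None | 116 None None | 118 None None | 120 None None | 125 None None | 260 251 261 | 262 250 261 | 264 250 261 | 266 250 261 | 268 251 260 | 270 254 257 | 
 [[0.4208 0.2266 0.041 ]
 [0.6082 0.2162 0.041 ]
 [0.6001 0.1687 0.041 ]]
yaw -10.530576838683718 0.1865478193676757 gap 0.04815546090848533
grip [0.53876134 0.20462725 0.041     ] [0.53340098 0.20562369 0.041     ]
```

Call:
{"name": "step_arm", "arguments": {"moves": [0.0055,0.004,0.29,0.0135,-1,0.0055,0.004,0.29,0.0135,-1,0.0055,0.004,0.29,0.0135,-1,0.0055,0.004,0.29,0.0135,-1,0.0055,0.004,0.29,0.0135,-1]}}

```text
clock: 2.8
position: [0.5391, 0.2047, 0.1005]
ee_rot: [0.0, 0.996, -0.088, -0.0]
contact_force: [0.5, 0.9, 0.6]
width: 0.0854
```

```bash
python3 - <<'E'
from h import *
to([.5388,.2046,.035],-10.5)
a=shot('wrist','w2'); cv2.imwrite('pics/w2b.png',cv2.resize(a,(800,600)))
E
```

```text
pos [0.5391 0.2047 0.1005] psi -10.08 tilt [-9.e-04 -1.e-04 -1.e+00] w 0.0854 t 2.8 q [0.24 0.39 1.71 0.   1.03 1.99] F [0.5 0.9 0.6] 
frac [-0.0004  0.0003  0.131 ] twist 0.0024
```

View pics/w2b.png

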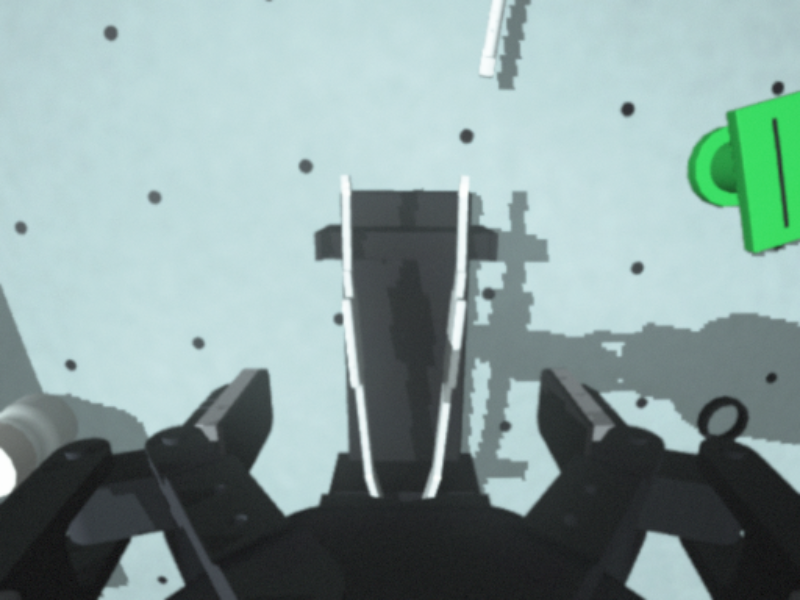

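The near view shows the tweezers centred between the fingers (finger midpoint about 405, tips at (346,176) and (466,178)). I'll descend, then close gently by position.

Call:
{"name": "step_arm", "arguments": {"moves": [0,0,0.06,0.0025,-1,0,0,0.1,0.0025,-1,0,0,0.13,0.0025,-1,0,0,0.13,0.0025,-1,0,0,0.13,0.0025,-1]}}

```text
clock: 3.35
position: [0.5409, 0.2053, 0.0377]
ee_rot: [-0.001, 0.996, -0.092, 0.002]
contact_force: [0.3, 0.2, 0.0]
width: 0.0854
```

Call:
{"name": "step_arm", "arguments": {"moves": [0,0,0,0,-0.4,0,0,0,0,-0.2,0,0,0,0,-0.1,0,0,0,0,-0.1,0,0,0,0,-0.1], "force": 20}}

```text
clock: 3.85
position: [0.5399, 0.2048, 0.0369]
ee_rot: [-0.0, 0.996, -0.092, 0.001]
contact_force: [-1.3, -0.1, 6.0]
width: 0.047
```

```bash
python3 - <<'E'
from h import *
to([.5388,.2046,.035],-10.5)
E
```

```text
pos [0.5399 0.2048 0.0369] psi -10.58 tilt [ 2.7e-03  5.0e-04 -1.0e+00] w 0.047 t 3.85 q [ 0.24  0.47  1.79 -0.    0.89  2.  ] F [-1.3 -0.1  6. ] 
frac [-0.0021  0.0009  0.0039] twist -0.0005
```

Call:
{"name": "step_arm", "arguments": {"moves": [0,0,-0.003,0,0.0,0,0,-0.004,0,0.05,0,0,-0.005,0,0.1,0,0,-0.005,0,0.1,0,0,-0.005,0,0.1]}}

```text
clock: 4.35
position: [0.5395, 0.2049, 0.0382]
ee_rot: [-0.0, 0.996, -0.092, 0.001]
contact_force: [0.3, 0.2, 4.8]
width: 0.0383
```

Call:
{"name": "step_arm", "arguments": {"moves": [0,0,-0.03,0,0.1,0,0,-0.06,0,0.1,0,0,-0.1,0,0.1,0,0,-0.13,0,0.1,0,0,-0.16,0,0.1]}}

```text
clock: 4.85
position: [0.5379, 0.2044, 0.1175]
ee_rot: [0.0, 0.996, -0.092, -0.001]
contact_force: [-0.6, 0.7, -0.0]
width: 0.0384
```

```bash
python3 - <<'E'
from h import *
to([.5388,.2046,.135],-10.5)
a=shot('wrist','w3'); cv2.imwrite('pics/w3b.png',cv2.resize(a,(800,600)))
b=shot('side','s3')
E
```

```text
pos [0.5379 0.2044 0.1175] psi -10.59 tilt [-2.5e-03 -6.0e-04 -1.0e+00] w 0.0384 t 4.85 q [0.24 0.38 1.69 0.   1.07 2.  ] F [-0.6  0.7 -0. ] 
frac [ 0.0017 -0.0006 -0.0349] twist -0.0005
```

View pics/w3b.png

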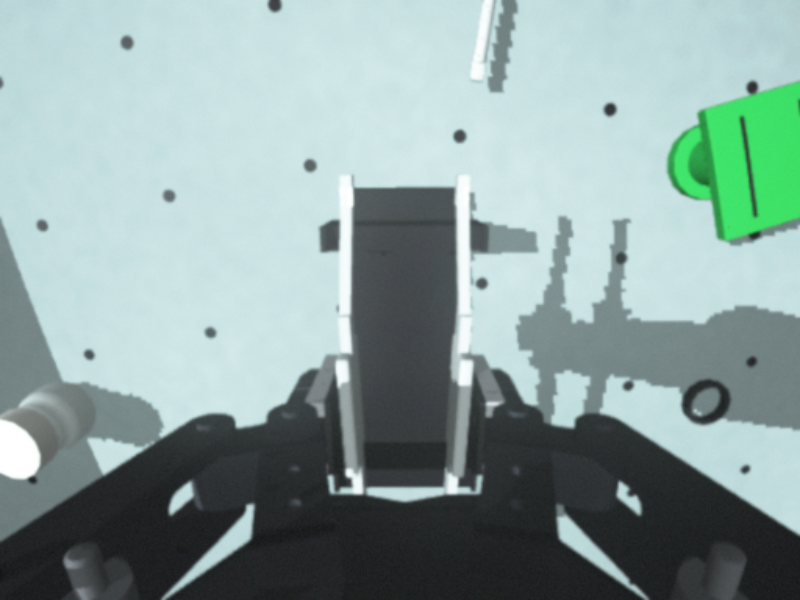

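The wrist view shows the tweezers lifted and level in the jaws, tips at (345,176) and (464,176), still well apart. Next: up and over to the round gauge.

```bash
python3 - <<'E'
from h import *
q=np.array([[640,255],[633,360],[679,260],[671,362],[655,308]])/6.25+[345,130]
P=plane('t0',q,.055); print(P.round(4))
y=[np.degrees(np.arctan2(*(P[i]-P[i+1])[1::-1])) for i in (0,2)]; print(y)
psi=np.mean(y); u=np.array([np.cos(np.radians(psi)),np.sin(np.radians(psi)),0])
t=P[4]-.075*u; t[2]=.15; print(t); to(t,psi)
# tip height check in w3
for z in (-.02,-.01,0,.01,.02):
    s=np.load('pics/w3.npz'); T=plane('w3',np.array([[345,176],[464,176]])*.64,.1175+z); print(z,T.round(4).tolist(),np.linalg.norm(T[0]-T[1]), np.linalg.norm(T.mean(0)[:2]-[.5379,.2044]))
E
```

```text
[[ 0.5903 -0.4535  0.055 ]
 [ 0.5457 -0.4478  0.055 ]
 [ 0.5878 -0.47    0.055 ]
 [ 0.5445 -0.4639  0.055 ]
 [ 0.5676 -0.4585  0.055 ]]
[np.float64(-7.287833522765005), np.float64(-8.027495597137339)]
[ 0.49322584 -0.44852064  0.15      ]
pos [0.5395 0.2049 0.119 ] psi -10.59 tilt [ 2.1e-03  6.0e-04 -1.0e+00] w 0.0384 t 4.95 q [0.24 0.37 1.69 0.   1.07 2.  ] F [-0.5  0.1  0. ] 
frac [ 0.1492  1.3015 -0.0631] twist -0.0163
-0.02 [[0.6091, 0.2103, 0.0975], [0.6021, 0.1728, 0.0975]] 0.038076332067368816 0.06890086219687332
-0.01 [[0.6088, 0.209, 0.1075], [0.6022, 0.1741, 0.1075]] 0.035506314566331194 0.06879263531066682
0 [[0.6084, 0.2078, 0.1175], [0.6024, 0.1754, 0.1175]] 0.0329362970652936 0.06868441789123456
0.01 [[0.6081, 0.2066, 0.1275], [0.6025, 0.1768, 0.1275]] 0.03036627956425602 0.06857620998339395
0.02 [[0.6077, 0.2054, 0.1375], [0.6026, 0.1781, 0.1375]] 0.027796262063218398 0.06846801163224181
```

```bash
python3 - <<'E'
from h import *
q=(np.array([[640,255],[633,360],[679,260],[671,362],[655,308]])-[400,0])/6.25+[345,130]
P=plane('t0',q,.055); print(P.round(4))
y=[np.degrees(np.arctan2(*(P[i]-P[i+1])[1::-1])) for i in (0,2)]; print(y)
psi=np.mean(y); u=np.array([np.cos(np.radians(psi)),np.sin(np.radians(psi)),0])
t=P[4]-.075*u; t[2]=.15; print(t); to(t,psi)
E
```

```text
[[ 0.594  -0.2837  0.055 ]
 [ 0.5495 -0.2786  0.055 ]
 [ 0.5915 -0.3001  0.055 ]
 [ 0.5483 -0.2946  0.055 ]
 [ 0.5713 -0.2889  0.055 ]]
[np.float64(-6.51180065263377), np.float64(-7.249395290900494)]
[ 0.49684239 -0.27996216  0.15      ]
pos [0.5395 0.2049 0.119 ] psi -10.59 tilt [ 2.1e-03  6.0e-04 -1.0e+00] w 0.0384 t 4.95 q [0.24 0.37 1.69 0.   1.07 2.  ] F [-0.5  0.1  0. ] 
frac [ 0.0944  0.9688 -0.0628] twist -0.0206
```

Call:
{"name": "step_arm", "arguments": {"moves": [0,0.03,-0.04,0,0.1,0.01,0.08,-0.063,0,0.1,0.02,0.15,-0.063,0,0.1,0.025,0.22,-0.063,0,0.1,0.03,0.3,-0.063,0,0.1]}}

```text
clock: 5.45
position: [0.525, 0.0537, 0.1479]
ee_rot: [-0.0, 0.996, -0.092, -0.001]
contact_force: [0.3, -0.8, -0.8]
width: 0.0385
```

Call:
{"name": "step_arm", "arguments": {"moves": [0.01,0.07,0,0,0.1,0.015,0.15,0,0,0.1,0.02,0.22,0,0,0.1,0.025,0.3,0,0,0.1,0.035,0.37,0,0,0.1]}}

```text
clock: 5.95
position: [0.5076, -0.1318, 0.1478]
ee_rot: [-0.0, 0.996, -0.092, -0.002]
contact_force: [0.0, 0.0, -0.9]
width: 0.0387
```

Call:
{"name": "step_arm", "arguments": {"moves": [0.01,0.07,0,-0.01,0.1,0.015,0.13,0,-0.02,0.1,0.02,0.19,0,-0.02,0.1,0.025,0.24,0,-0.02,0.1,0.03,0.28,0,-0.02,0.1]}}

```text
clock: 6.45
position: [0.4971, -0.272, 0.1475]
ee_rot: [-0.001, 0.998, -0.062, -0.001]
contact_force: [-0.7, -0.2, -0.9]
width: 0.0386
```

Call:
{"name": "step_arm", "arguments": {"moves": [0,0.01,0,0,0.1,0,0.02,0,0,0.1,0,0.02,0,0,0.1,0,0.02,0,0,0.1]}}

```text
clock: 6.85
position: [0.497, -0.2797, 0.149]
ee_rot: [-0.001, 0.998, -0.061, -0.0]
contact_force: [-1.1, -0.2, -1.4]
width: 0.0383
```

```bash
python3 - <<'E'
from h import *
to([.4968,-.28,.15],-6.9)
a=shot('wrist','w4'); cv2.imwrite('pics/w4b.png',cv2.resize(a,(800,600)))
E
```

```text
pos [ 0.497  -0.2797  0.149 ] psi -6.95 tilt [-6.0e-04  1.1e-03 -1.0e+00] w 0.0383 t 6.85 q [-0.64  0.34  1.66  0.    1.14  1.06] F [-1.1 -0.2 -1.4] 
frac [-0.0003  0.0005 -0.0021] twist -0.0003
```

View pics/w4b.png

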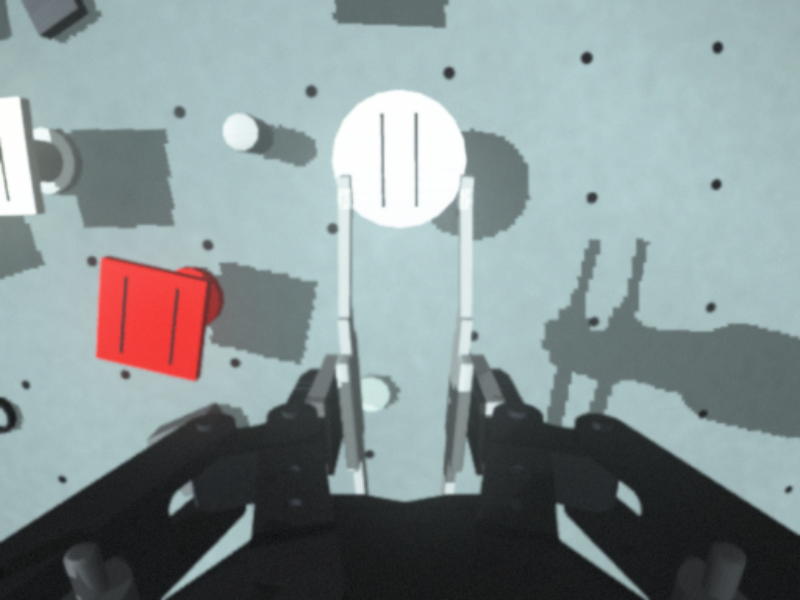

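The wrist view confirms the round plate at (399,159), with lines at x≈383 and 416, above the open tips at (345,178) and (467,178). I'll squeeze to the 16 mm gap in small steps and measure the gauge.

Call:
{"name": "step_arm", "arguments": {"moves": [0,0,0,0,0.15,0,0,0,0,0.2,0,0,0,0,0.24,0,0,0,0,0.27,0,0,0,0,0.27]}}

```text
clock: 7.4
position: [0.4971, -0.2808, 0.1493]
ee_rot: [-0.0, 0.998, -0.061, 0.0]
contact_force: [0.5, -0.5, -1.5]
width: 0.0313
```

Call:
{"name": "step_arm", "arguments": {"moves": [0,0,0,0,0.28,0,0,0,0,0.29,0,0,0,0,0.29,0,0,0,0,0.29]}}

```text
clock: 7.8
position: [0.4971, -0.2809, 0.1493]
ee_rot: [-0.0, 0.998, -0.061, 0.0]
contact_force: [-0.3, -0.5, -1.7]
width: 0.0306
```

```bash
cat > g.py <<'E'
from h import *
def gauge(fn,rect):
    a=cv2.imread('pics/'+fn+'.png'); x0,y0,x1,y1=rect
    g=a[y0:y1,x0:x1].min(2); d=(g<140).astype(np.uint8)
    n,l,st,ce=cv2.connectedComponentsWithStats(d); out=[]
    for i in range(1,n):
        if st[i,4]>15 and st[i,3]>3*st[i,2] :
            ys,xs=np.where(l==i); out.append((st[i].tolist(),np.polyfit(ys+y0,xs+x0,1),ys.min()+y0,ys.max()+y0))
    L=[]
    for s,p,ya,yb in out:
        Q=plane(fn,[[np.polyval(p,ya-.5),ya-.5],[np.polyval(p,yb+.5),yb+.5]],.055); d=Q[0]-Q[1]
        L.append(Q); print(s,Q.round(4).tolist(),'yaw',np.degrees(np.arctan2(d[1],d[0])).round(2),'len',np.linalg.norm(d).round(4))
    return L
E
python3 - <<'E'
from g import *
gauge('w4',(225,65,285,140))
to([.4968,-.28,.15],-6.9)
a=shot('wrist','w5'); cv2.imwrite('pics/w5b.png',cv2.resize(a[60:240,190:330],(700,600)[:2] if 0 else (560,720))[:600])
E
```

```text
[41, 8, 1, 24, 24] [[0.5939, -0.2971, 0.055], [0.5771, -0.2952, 0.055]] yaw -6.68 len 0.0169
pos [ 0.4971 -0.2809  0.1493] psi -7.0 tilt [ 0.e+00  1.e-04 -1.e+00] w 0.0306 t 7.8 q [-0.64  0.34  1.66  0.    1.14  1.06] F [-0.3 -0.5 -1.7] 
frac [-0.0008 -0.0018 -0.0015] twist -0.0006
```

View pics/w5b.png

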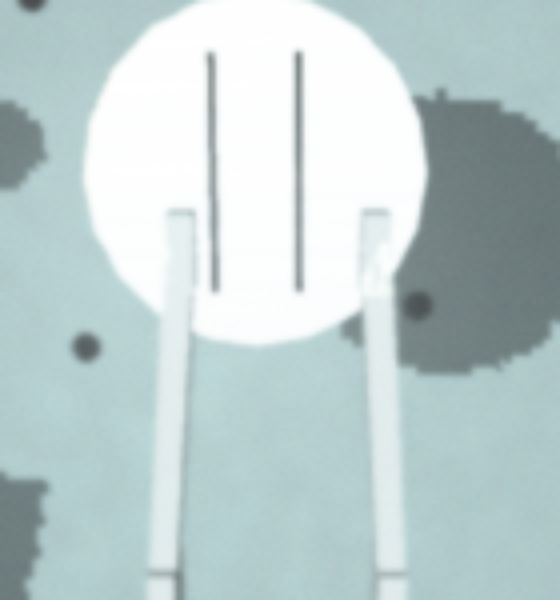

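The crop shows lines at x≈213 and 298.5 (rows 52–292), the disc centre at about (256,170), and the tips at row 212 with inner edges at about 195 and 361. The gap agrees with the legs held level. Now I'll work out the alignment.

```bash
python3 - <<'E'
from g import *
f=lambda p: (np.array(p,float)-1.5)/4+[190,60]
L=plane('w5',f([[211,52],[215,292],[298,52],[299,292]]),.055); print(L.round(4).tolist())
for i in (0,2): d=L[i]-L[i+1]; print('yaw',np.degrees(np.arctan2(d[1],d[0])),np.linalg.norm(d))
print('sep',np.linalg.norm(L[0]-L[2]),'centre',L.mean(0),'disc',plane('w5',f([[256.5,170]]),.055))
s=manip.get_state(); z=s['position'][2]
for dz in (.0025,.0055,.0085):
    T=plane('w5',f([[195,212],[361,212]]),z+dz); d=T[0]-T[1]; print(dz,'tips',T.round(4).tolist(),np.linalg.norm(d).round(4),'perp yaw',np.degrees(np.arctan2(-d[0],d[1])))
    M=T.mean(0); Rt=Rq(s['ee_rot']).as_matrix(); print('mid in tool',(Rt.T@(M-s['position'])).round(4))
E
```

```text
[[0.5962, -0.2814, 0.055], [0.5532, -0.2763, 0.055], [0.5942, -0.2971, 0.055], [0.5512, -0.2922, 0.055]]
yaw -6.702645989829166 0.04332180963891167
yaw -6.537160490836885 0.04331601025572949
sep 0.015870056426666106 centre [ 0.57368392 -0.28676481  0.055     ] disc [[ 0.57442402 -0.28699859  0.055     ]]
0.0025 tips [[0.5663, -0.2809, 0.1518], [0.5641, -0.2984, 0.1518]] 0.0176 perp yaw -7.01237603382772
mid in tool [ 0.0687  0.0004 -0.0025]
0.0055 tips [[0.5662, -0.2811, 0.1548], [0.5641, -0.2982, 0.1548]] 0.0172 perp yaw -7.012376033827833
mid in tool [ 0.0686  0.0004 -0.0055]
0.0085 tips [[0.5661, -0.2813, 0.1578], [0.5641, -0.298, 0.1578]] 0.0168 perp yaw -7.012376033827952
mid in tool [ 0.0686  0.0004 -0.0085]
```

```bash
python3 -c "
from h import *
to([.5077,-.2787,.0705],-6.6)"
```

```text
pos [ 0.4971 -0.2809  0.1493] psi -7.0 tilt [-0.e+00  1.e-04 -1.e+00] w 0.0305 t 7.85 q [-0.64  0.34  1.66  0.    1.14  1.06] F [ 0.2 -0.1 -0.7] 
frac [ 0.0206 -0.007   0.1575] twist -0.0022
```

Call:
{"name": "step_arm", "arguments": {"moves": [0.01,-0.004,0.02,-0.002,0.295,0.02,-0.007,0.05,-0.002,0.3,0.0205,-0.007,0.08,-0.002,0.305,0.0205,-0.007,0.1,-0.002,0.305,0.0205,-0.007,0.11,-0.002,0.305]}}

```text
clock: 8.35
position: [0.5072, -0.2781, 0.0927]
ee_rot: [-0.001, 0.998, -0.058, -0.001]
contact_force: [-0.8, -0.1, -2.3]
width: 0.0298
```

Call:
{"name": "step_arm", "arguments": {"moves": [0,0,0.015,0,0.305,0,0,0.03,0,0.305,0,0,0.04,0,0.305,0,0,0.046,0,0.305,0,0,0.046,0,0.305]}}

```text
clock: 8.85
position: [0.5075, -0.2786, 0.071]
ee_rot: [-0.0, 0.998, -0.058, -0.0]
contact_force: [-0.8, -0.5, -1.5]
width: 0.0297
```

```bash
python3 - <<'E'
from g import *
to([.5077,-.2787,.0705],-6.6)
a=shot('wrist','w6'); b=shot('side','s6'); shot('top','t6')
A=cv2.resize(a[60:210,190:330],(560,600),interpolation=cv2.INTER_CUBIC); 
p=proj('s6',[[.5738,-.2868,.06]])[0]; print(p)
x,y=int(p[0]),int(p[1]); B=cv2.resize(b[y-50:y+50,x-20:x+20],(240,600),interpolation=cv2.INTER_CUBIC)
cv2.imwrite('pics/w6b.png',np.hstack([A,B])); print(x-20,y-50)
E
```

```text
pos [ 0.5075 -0.2786  0.071 ] psi -6.63 tilt [-4.e-04  4.e-04 -1.e+00] w 0.0297 t 8.85 q [-0.62  0.43  1.74  0.    0.97  1.06] F [-0.8 -0.5 -1.5] 
frac [0.0003 0.0003 0.0009] twist -0.0002
[305.98692305 293.22357448]
285 243
```

View pics/w6b.png

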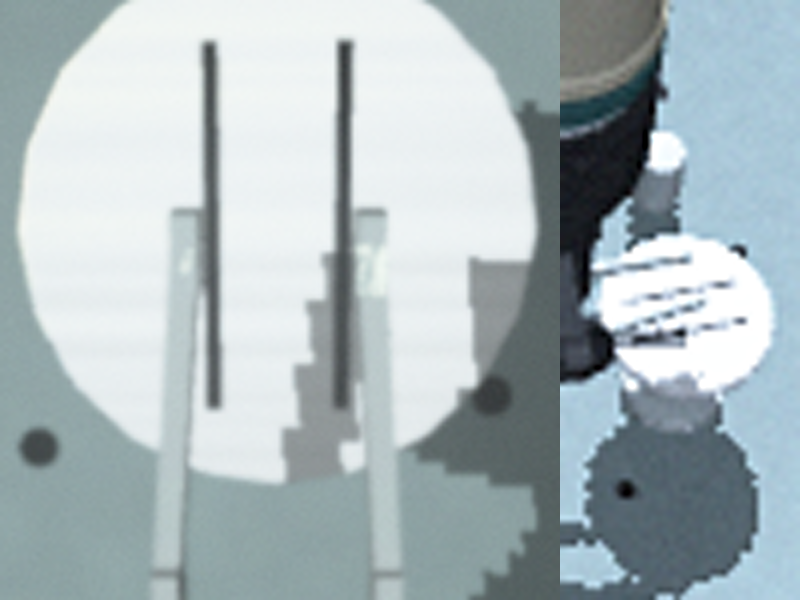

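The left crop shows lines at x≈210–214 and 342–346 (rows 42–408), with tips at row 210 and inner edges at about 202 and 355. The right crop (side view) shows both tips above the round plate, not touching it.

```bash
python3 - <<'E'
from g import *
f=lambda p: (np.array(p,float)-1.5)/4+[190,60]
L=plane('w6',f([[210,42],[214,408],[346,42],[342,408]]),.055)
for i in (0,2): d=L[i]-L[i+1]; print('yaw',np.degrees(np.arctan2(d[1],d[0])),np.linalg.norm(d))
C=L.mean(0); print('centre',C)
u=L[0]-L[1]+L[2]-L[3]; u/=np.linalg.norm(u); n=np.array([-u[1],u[0],0]); print('lines n',((L-C)@n).round(4))
s=manip.get_state(); z=s['position'][2]
for dz in (.003,.0055,.008):
    T=plane('w6',f([[202.5,211],[355,211]]),z+dz); print(dz,'gap',np.linalg.norm(T[0]-T[1]).round(4),'along',((T-C)@u).round(4),'across',((T-C)@n).round(4))
# side: tip ends height, from known xy
for P in ([.5738-.9*0,-.2868,0],):
  for zz in (.065,.07,.075,.08):
    E_=[C+u*.002+n*q+[0,0,zz-C[2]] for q in (.009,-.009)]
    print(zz,((proj('s6',E_)-[285,243])*6+[560,0]).round(0).tolist())
print(((proj('s6',L)-[285,243])*6+[560,0]).round(0).tolist())
E
```

```text
yaw -6.71766589515953 0.04363160880694617
yaw -6.552360960006435 0.04363663783769499
centre [ 0.57372543 -0.28668487  0.055     ]
lines n [ 0.008   0.0081 -0.008  -0.0081]
0.003 gap 0.016 along [0.0021 0.0021] across [ 0.008 -0.008]
0.0055 gap 0.0157 along [0.002 0.002] across [ 0.0078 -0.0079]
0.008 gap 0.0154 along [0.002 0.002] across [ 0.0077 -0.0077]
0.065 [[685.0, 272.0], [699.0, 315.0]]
0.07 [[687.0, 264.0], [701.0, 307.0]]
0.075 [[688.0, 257.0], [702.0, 300.0]]
0.08 [[690.0, 250.0], [704.0, 293.0]]
[[735.0, 279.0], [621.0, 299.0], [748.0, 317.0], [633.0, 338.0]]
```

Tips are centred on the lines, gap about 15.6 mm and height about 15 mm. I'll ease the squeeze slightly towards 30.0 mm, then hold.

Call:
{"name": "step_arm", "arguments": {"moves": [0,0,0,0,0.298,0,0,0,0,0.298,0,0,0,0,0.298,0,0,0,0,0.298,0,0,0,0,0.298]}}

```text
clock: 9.5
position: [0.5077, -0.2787, 0.0713]
ee_rot: [-0.0, 0.998, -0.058, 0.0]
contact_force: [0.3, -1.4, -1.4]
width: 0.0301
```

Call:
{"name": "step_arm", "arguments": {"moves": [0,0,0,0,0.298,0,0,0,0,0.298,0,0,0,0,0.298,0,0,0,0,0.298,0,0,0,0,0.298]}}

```text
clock: 10.0
position: [0.5077, -0.2786, 0.0713]
ee_rot: [-0.0, 0.998, -0.058, 0.0]
contact_force: [0.1, -0.1, -1.1]
width: 0.03
```

```bash
python3 - <<'E'
from g import *
w=[]
a=None
for i in range(4):
    a=shot('wrist','w7'); w.append(float(manip.get_state()['width']))
print(np.round(w,5)); to([.5077,-.2787,.0705],-6.6)
g=a[113:120,225:295].astype(float).mean(2); print(g.mean(0).round(0).tolist())
g=cv2.imread('pics/w6.png')[113:120,225:295].astype(float).mean(2); print(g.mean(0).round(0).tolist())
E
```

```text
[0.0299  0.02988 0.02997 0.03024]
pos [ 0.5077 -0.2786  0.0713] psi -6.63 tilt [ 0.e+00  1.e-04 -1.e+00] w 0.0302 t 10.2 q [-0.62  0.43  1.74  0.    0.97  1.06] F [-0.5 -0.  -1. ] 
frac [0.     0.0001 0.0015] twist -0.0002
[242.0, 242.0, 243.0, 243.0, 243.0, 240.0, 230.0, 211.0, 197.0, 194.0, 194.0, 194.0, 191.0, 176.0, 156.0, 145.0, 124.0, 99.0, 102.0, 154.0, 220.0, 240.0, 243.0, 243.0, 242.0, 243.0, 243.0, 242.0, 242.0, 243.0, 242.0, 242.0, 242.0, 243.0, 242.0, 242.0, 243.0, 242.0, 242.0, 242.0, 242.0, 242.0, 242.0, 242.0, 242.0, 242.0, 242.0, 234.0, 185.0, 117.0, 89.0, 104.0, 159.0, 198.0, 186.0, 184.0, 190.0, 191.0, 191.0, 191.0, 192.0, 205.0, 229.0, 239.0, 241.0, 241.0, 241.0, 241.0, 241.0, 241.0]
[243.0, 242.0, 242.0, 242.0, 242.0, 241.0, 234.0, 218.0, 199.0, 195.0, 194.0, 194.0, 194.0, 185.0, 157.0, 139.0, 120.0, 97.0, 97.0, 144.0, 217.0, 239.0, 243.0, 242.0, 242.0, 243.0, 242.0, 242.0, 242.0, 242.0, 243.0, 242.0, 242.0, 243.0, 242.0, 242.0, 242.0, 243.0, 242.0, 242.0, 242.0, 243.0, 242.0, 243.0, 242.0, 242.0, 242.0, 235.0, 194.0, 125.0, 90.0, 91.0, 127.0, 168.0, 178.0, 186.0, 190.0, 191.0, 191.0, 191.0, 193.0, 209.0, 234.0, 241.0, 242.0, 241.0, 241.0, 241.0, 241.0, 241.0]
```

Width averages 30.0 mm. Now hold for over two seconds.

Call:
{"name": "step_arm", "arguments": {"moves": [0,0,0,0,0.298,0,0,0,0,0.298,0,0,0,0,0.298,0,0,0,0,0.298,0,0,0,0,0.298]}}

```text
clock: 10.7
position: [0.5077, -0.2787, 0.0713]
ee_rot: [-0.0, 0.998, -0.058, 0.0]
contact_force: [-0.3, 0.8, -0.8]
width: 0.0299
```

Call:
{"name": "step_arm", "arguments": {"moves": [0,0,0,0,0.298,0,0,0,0,0.298,0,0,0,0,0.298,0,0,0,0,0.298,0,0,0,0,0.298]}}

```text
clock: 11.2
position: [0.5077, -0.2786, 0.0713]
ee_rot: [-0.0, 0.998, -0.058, -0.0]
contact_force: [0.5, -0.4, -2.5]
width: 0.0297
```

Call:
{"name": "step_arm", "arguments": {"moves": [0,0,0,0,0.298,0,0,0,0,0.298,0,0,0,0,0.298,0,0,0,0,0.298,0,0,0,0,0.298]}}

```text
clock: 11.7
position: [0.5077, -0.2787, 0.0713]
ee_rot: [-0.0, 0.998, -0.058, 0.0]
contact_force: [0.3, -0.7, -0.7]
width: 0.03
```

Call:
{"name": "step_arm", "arguments": {"moves": [0,0,0,0,0.298,0,0,0,0,0.298,0,0,0,0,0.298,0,0,0,0,0.298,0,0,0,0,0.298]}}

```text
clock: 12.2
position: [0.5077, -0.2786, 0.0713]
ee_rot: [-0.0, 0.998, -0.058, 0.0]
contact_force: [0.0, 0.5, -0.7]
width: 0.0302
```

Call:
{"name": "step_arm", "arguments": {"moves": [0,0,0,0,0.298,0,0,0,0,0.298,0,0,0,0,0.298,0,0,0,0,0.298,0,0,0,0,0.298]}}

```text
clock: 12.7
position: [0.5077, -0.2786, 0.0713]
ee_rot: [-0.0, 0.998, -0.058, -0.0]
contact_force: [-0.5, -0.1, -0.7]
width: 0.0298
```

```bash
python3 - <<'E'
from g import *
a=shot('wrist','w8'); cv2.imwrite('pics/w8b.png',cv2.resize(a[60:210,190:330],(560,600),interpolation=cv2.INTER_CUBIC))
to([.5077,-.2787,.0705],-6.6)
E
```

```text
pos [ 0.5077 -0.2786  0.0713] psi -6.63 tilt [ 0.e+00  1.e-04 -1.e+00] w 0.0301 t 12.75 q [-0.62  0.43  1.74  0.    0.97  1.06] F [ 0.3 -0.2 -1.2] 
frac [0.     0.0001 0.0016] twist -0.0002
```

View pics/w8b.png

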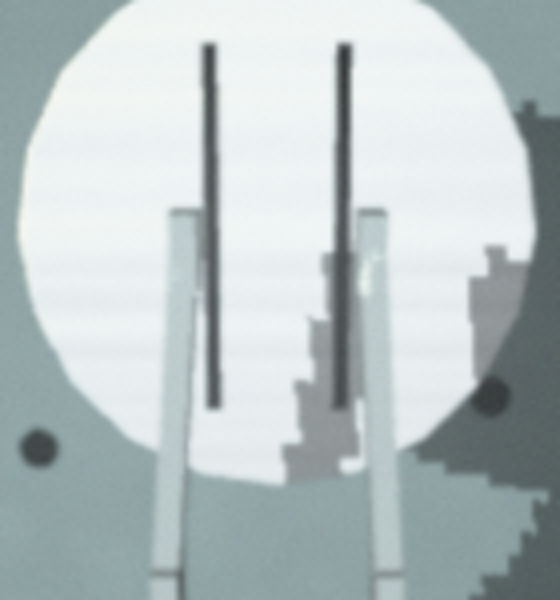

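The final picture shows the tips' inner edges at about (201,211) and (357,211). They are symmetric about the lines at 210 and 344, and steady.

```bash
python3 -c "
from h import *
job.sign_off(); print('done')"
```

```text
the job is handed in; nothing more can be done
done
```

The tweezers are held over the round gauge with the tips at the 16 mm gap, and the job is handed in. I lifted them off the rest by their grip plates and squeezed in small steps; the narrowest width I read over the plates was 29.7 mm (about a 15.5 mm gap), so the tips were never pinched. They then stayed still for about 3 s (clock 9.5–12.75 s).

Last checks:
- **Gap:** the width over the plates read 29.7–30.2 mm, averaging 30.0 mm, which is the 16 mm gap. The camera gave 15.4–16.0 mm just before I eased the squeeze by about 0.3 mm. I did not recompute it afterwards, but the tip edges in the last picture sit slightly wider.
- **Position:** before that easing, each tip's inner face was within about 0.3 mm of its line, near the middle of the lines. The last picture shows the same alignment.
- **Height:** the tips' undersides are about 15–16 mm above the plate. This comes from the gripper height; the side view agrees to within about 3 mm.
- **Forces:** the highest force reading shown was about 6 N, as the fingers closed on the rest. It stayed below about 3 N while holding.

No check failed. I did not take a fresh overall picture to confirm the other objects were untouched, but no unexpected contact showed in the force readings.

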